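# Dock the lamp carriage round the bent light rail

### The arm

A 6-joint arm with a two-finger parallel gripper is mounted at the origin on the work surface. World frame = base frame: x ahead of the robot, y to its left, z up, the work surface at z = 0. Lengths are in m, angles in degrees, forces in N, time in s.
With the tool pointing down it reaches from about 0.35 to 0.875 m from the base axis. Payload 4.2 kg.
Tool frame: the origin (TCP) lies on the front face of the gripper's body, between the roots of the fingers; the fingertips stand finger_overhang ahead of it and the grasp point (between the pads) lies 51 mm ahead of it (finger_overhang is the distance from the TCP to the fingertips, in m); z points along the fingers, y is the line along which they close (so a half turn about z gives the same grasp; the last joint's range is limited). The gripper opens to 87 mm and grips with 3 to 60 N. Pads are 19 mm wide; open, the fingers measure 117 mm over their backs; the gripper's body (75 mm by 190 mm) begins 51 mm behind the grasp point.
Start: joints at [-53.766, 22.042, 0.453, 0, -68.411, -14.817], TCP at [0.228, -0.582, 0.292] pointing down, gripper open.
Joint ranges: [-179.83, 179.83], [-69.29, 118.12], [-61.27, 80.66], [-181.25, 117.63], [-171.15, -9.14], [-177.46, 177.46]. Speed limits (degrees/s): [159.86, 159.86, 180, 180, 180, 180].

### API

Orientations are given as a 3x3 rotation matrix whose columns are the frame's x, y, z axes.
In Python, from station import sense, capture, camera_model, finish_job, finger_overhang gives the robot as it stands. The module is installed in compiled form; this text tells all that it offers.
- The arm moves only by the tool jog_arm, never from a script. Its argument "rows" is a list that holds one entry, the list of rows, each a list of 4 numbers: the shift along the tool's x, y, z in m, then the turn about the tool's z in rad. A call has 1 to 20 rows; each row shifts and turns the commanded pose from where the row before left it, along the tool's axes as they then stand; what a row does not reach is not made up. A row lasts 1/8 s, in which the tool goes at most 62.5 mm and 10.7 degrees, less where a joint would pass 70% of its speed; a pose out of reach is approached as far as the arm can. A call is refused whole if a number of a shift passes 0.0625 or a number of a turn 0.188, either way. A call with a gripper value outside its range is refused whole. "claw" is the opening, from 0 (shut) to 1 (fully open), set as the call begins (left out, the last holds). The fingers move at their own pace and stop on an object; the grip force is fixed at half the most. Time passes only in rows, so rows that do not move let the fingers close. It gives the time, the measured TCP pose, the force, the opening and the grip force at its end, in the units of the state.
- sense(): the state, without advancing time (a new reading comes with each control period).
- capture(name): name is "scene" or "top"; returns the picture (400x640x3 uint8, red, green, blue); there is no depth.
- camera_model(name): a dict with "fovy" (degrees; the focal length in pixels is half the picture's height over the tangent of half this angle, whatever the lens; pixels are square), "cx", "cy" (the principal point, pixels), "eye" and "rotation" of the camera in the world. Camera axes: x right, y down, z forward; pixel columns grow to the right and rows downward; lengths in m; the calibration is good to about 2 mm. A picture is of the moment at which its call begins. camera_model takes no time and is no camera call.
- finish_job(): hands the job in; it is judged then, once.
The state is a dict: "time_s": time; "joints": joint angles; "joint_velocities": joint speeds; "effort": joint torques, N m; "tcp_pos": TCP position; "ee_rot": TCP orientation; "wrist_force": force on the tool from outside, world axes, zero at the start; "moment": the same for the moment, N m; "gripper_width": opening from 0.0 (shut) to 1.0 (fully open); "gripper_force": force on a finger pad.
Only numpy, scipy, OpenCV 4.12 (cv2) and the standard library are available. Lean on these libraries where they do the work, as an engineer would, in place of code of your own. Each camera call takes 0.05 s, during which the arm holds its last target. There are 200 camera calls.

### The job

Slide the little desk-lamp carriage round the bend of its rail to the far end, and with it push the red sleeve fully home into the black dock, then let go and leave the lamp hanging there. Be gentle: turn the carriage with the bend so that it never binds, never force it against the rail or the dock, and take hold of nothing but the carriage. Leave the other things on the desk where they are.

Things in the scene. Friction and masses are not known exactly. Their poses are not given: they have to be found in the camera images.
- stand: Dark steel foot plate of the light rail, fixed, 8 mm thick. Origin on the desk straight below the rod's axis, z up. The rail is a level 12 mm round steel rod, axis 160 mm above the desk, with a post at each end only. Nominally in this frame it runs straight from x = -70 mm (near post) to x = +20 mm, then bends left (to +y): see bend_centre.
- bend_centre (a point): Nominal centre of the bend, on the foot plate's frame (x 20, y 160, z 160 mm): the rod bends with radius 160 mm through 1.3 rad, then runs straight for 60 mm. The stand's z and origin are true, but the whole rail with sleeve and dock was set by hand, turned about the stand's z axis by an unmeasured angle of up to 0.12 rad either way, and is held firmly so.
- nominal_home (a point): On the foot plate's frame: where the bore's centre would be, at rod height, with the sleeve home, if the rail were not turned (10 mm beyond the end of the bend, 218 mm from the stand's origin seen from above). The true place is up to 26 mm to the side of it: feel or look for it. Nothing is here to grip.
- carriage: Lamp carriage hanging on the rod near the stand's origin. White block 40 mm long (x), 29 mm square, with a 17 mm square through bore along x: 2.5 mm play round the rod on the straight, 2 mm in the bend, where it binds if its yaw is off by 0.08 rad. Origin in the bore's centre, 2.5 mm below the rod's axis when it hangs; x towards the bend, z up. 110 to 210 g; slides with 1 to 2 N.
- fin (a point): On the carriage: middle of the orange fin to grip from above, 34.5 mm above the bore's centre. The fin is 30 mm long (along the rod), 12 mm thick, 40 mm high, its foot on the white block, its top 54.5 mm above the bore's centre. A round lamp head, 56 mm across, hangs below the block down to 51 mm under the bore's centre.
- sleeve (a joint): How far the red sleeve is pushed into the black dock: 0 out, 0.010 m home at a hard stop. A collar of 25 mm diameter on the rod; its face is 20 mm beyond the bend's end when out, 30 mm when home (1 mm of red shows). The carriage's front pushes it along the rod; it resists with a steady 5 to 6 N and stays where left. The dock is 36 mm square, 30 mm long, its top 18 mm above the rod's axis.
- clip_tin: Bystander: small open tin, 64 mm across, 30 mm high, inside the bend. Origin under its centre.
- screwdriver: Bystander: screwdriver with a blue handle, 160 mm long, lying outside the bend. Origin under its middle.
- travel_mug: Bystander: steel travel mug with a black lid and handle, 76 mm across, 168 mm high. Origin under its centre.
- candle_glass: Bystander: glass tumbler, 84 mm across, 100 mm high. Origin under its centre.
- mouse: Bystander: grey computer mouse, 100 x 60 x 30 mm. Origin under its centre.
- notebook: Bystander: blue notebook, 150 x 210 x 14 mm. Origin under its centre.
Mind the look-alikes: they are no part of the job. What is shaped like the carriage but brown is not meant.

How it is judged:
By the outcome, as a careful person would: the job done as asked, in the order asked, and still so for the second after the job is handed in, with the robot touching nothing.
It also fails if it takes over 69 s, if anything falls off the work surface, if the arm or the gripper's body presses on something with over 40 N, if the wrist force passes 120 N, or if a joint passes its speed limit or range.

## Working session

There is one attempt and no reset: what is moved stays moved. The work goes in short steps, Python scripts to look and compute and a tool call to move; the robot and the scene stay as the last step left them, time stands still between calls to the robot, and variables do not carry over. Pictures are saved under pics/ and viewed, at most 10 in all, crops included, and the job is handed in when it is done.

Besides the shell and the picture viewer there is one more tool, called after "Emit:" by a JSON object that holds its "method" and its "body", one argument or row to a line. jog_arm: Moves the arm, as the interface text tells. Its arguments: {"type":"object","properties":{"rows":{"type":"array"},"claw":{"type":"number"}},"required":["rows"]}

```bash
mkdir -p pics; python3 - <<'E'
from station import *
import cv2
for n in("scene","top"):
    cv2.imwrite(f"pics/{n}0.png",capture(n)[...,::-1]); print(n,camera_model(n))
s=sense(); print(s); print(finger_overhang)
E
```

```text
scene {'fovy': 42.901935338371814, 'cx': 320.05818510438723, 'cy': 206.07915599622152, 'eye': array([ 1.26001657, -0.82631249,  1.21150569]), 'rotation': array([[ 0.78480919,  0.41436388, -0.46084391],
       [ 0.61966977, -0.53566688,  0.57364655],
       [-0.00916041, -0.73577413, -0.67716506]])}
top {'fovy': 46.52301697561945, 'cx': 326.0026594367846, 'cy': 203.1316672170649, 'eye': array([0.34753626, 0.08626473, 1.38442675]), 'rotation': array([[-0.0240568 , -0.99241249,  0.12057663],
       [-0.99958687,  0.0219807 , -0.01851884],
       [ 0.01572797, -0.12097232, -0.99253127]])}
{'time_s': 0.1, 'joints': array([-5.37657169e+01,  2.20873142e+01,  3.85613023e-01, -2.54333421e-02,
       -6.84113410e+01, -1.48163660e+01]), 'joint_velocities': array([ 0.04800132, -0.11982771,  0.16553516,  0.06864858, -0.03357123,
        0.03002679]), 'effort': array([-3.56127421e-04, -3.91688597e+01,  1.87935269e+01,  4.23191518e+00,
        1.34925259e-02, -7.70917222e-05]), 'tcp_pos': array([ 0.22809605, -0.58144615,  0.29124482]), 'ee_rot': array([[-9.31001403e-01, -3.65014648e-01, -8.33240720e-04],
       [-3.65015584e-01,  9.30999600e-01,  1.83534911e-03],
       [ 1.05817465e-04,  2.01285845e-03, -9.99997969e-01]]), 'wrist_force': array([-0.33156973,  0.27065373,  0.41721577]), 'moment': array([-0.01758358,  0.02629019,  0.03239617]), 'gripper_force': 0.0, 'gripper_width': 1.0005481346608547}
0.0697
```

View pics/scene0.png

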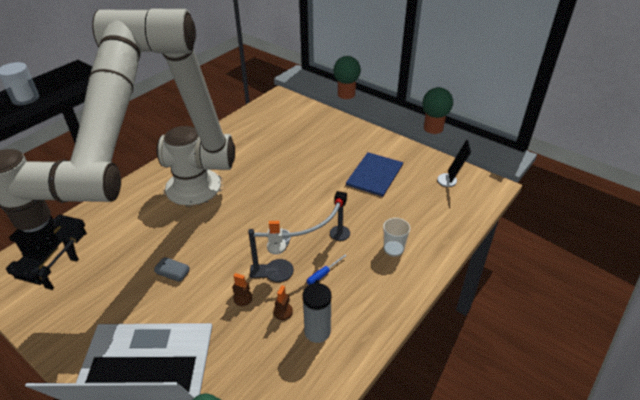

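View pics/top0.png

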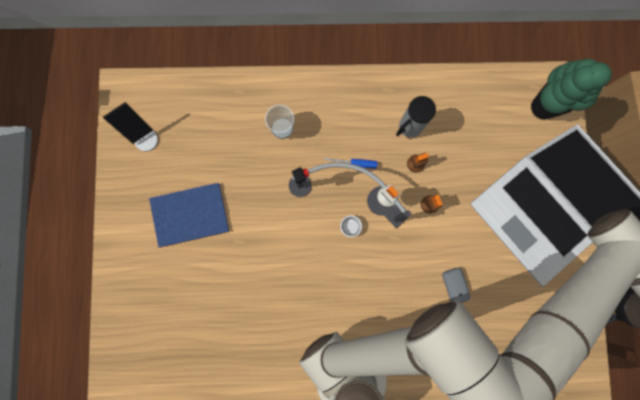

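The scene view shows the white carriage with its orange fin at about (276,235), the rail running from the post at (253,250) to the black dock and red sleeve at (340,200), and brown look-alikes at (242,290) and (283,303). In the top view the carriage is at (390,194), the dock at (300,175), the sleeve at (306,172) and the near post at about (405,213).

```bash
python3 - <<'E'
import cv2,numpy as np
t=cv2.imread("pics/top0.png");s=cv2.imread("pics/scene0.png")
a=cv2.resize(t[145:235,285:450],None,fx=4.8,fy=4.8,interpolation=cv2.INTER_CUBIC)
cv2.imwrite("pics/topc.png",a)
b=cv2.resize(s[180:300,225:365],None,fx=5,fy=5,interpolation=cv2.INTER_CUBIC)
cv2.imwrite("pics/scenec.png",b)
E
```

```text
(no output)
```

View pics/topc.png

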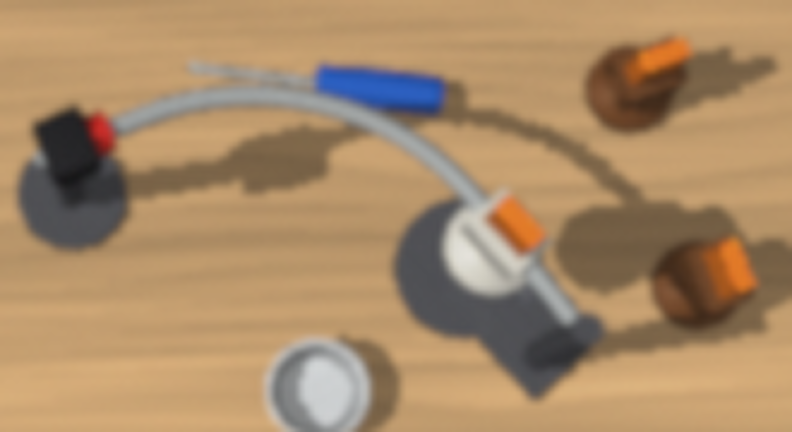

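View pics/scenec.png

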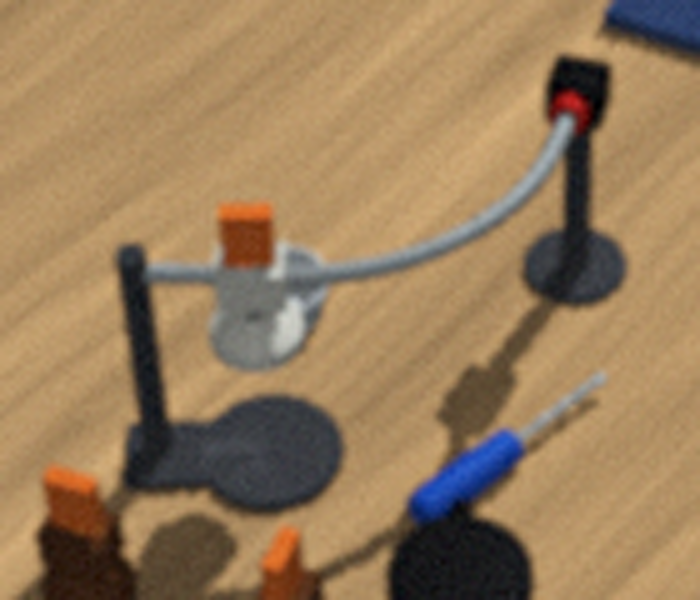

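The crops show the rod clearly: top view from the post at crop (575,320), past the carriage, to the red sleeve at crop (110,130). The scene view runs from crop (145,272) to (570,120). I'll fit the rail pose from rod pixels cast onto z=0.16.

```bash
cat > h.py <<'E'
import cv2,numpy as np
from scipy.optimize import least_squares
from station import camera_model
def cast(n,uv,z):
    m=camera_model(n);f=200/np.tan(np.radians(m['fovy']/2));uv=np.atleast_2d(uv)
    d=np.c_[(uv[:,0]-m['cx'])/f,(uv[:,1]-m['cy'])/f,np.ones(len(uv))]@m['rotation'].T
    return m['eye']+d*((z-m['eye'][2])/d[:,2])[:,None]
def proj(n,P):
    m=camera_model(n);f=200/np.tan(np.radians(m['fovy']/2));c=(np.atleast_2d(P)-m['eye'])@m['rotation']
    return c[:,:2]/c[:,2:]*f+[m['cx'],m['cy']]
def rail(s):   # s from stand origin along rod -> x,y,yaw (stand frame)
    a=np.clip((np.asarray(s,float)-.02)/.16,0,1.3); l=np.minimum(s,.02); e=np.maximum(s-.02-.208,0)
    return np.c_[l+.16*np.sin(a)+e*np.cos(a),.16*(1-np.cos(a))+e*np.sin(a)],a
def world(p,s):
    q,a=rail(np.atleast_1d(s));c,d=np.cos(p[2]),np.sin(p[2])
    return np.c_[q@np.array([[c,d],[-d,c]])+p[:2],a+p[2]]
E
python3 - <<'E'
from h import *
T=cv2.imread("pics/top0.png");S=cv2.imread("pics/scene0.png")
poly={"top":np.array([[575,320],[530,262],[470,190],[400,125],[330,100],[250,95],[180,105],[115,127]])/4.8+[285,145],
 "scene":np.array([[150,272],[210,272],[290,276],[350,272],[430,252],[500,218],[545,170],[570,120]])/5+[225,180]}
pts={}
for n,I in(("top",T),("scene",S)):
    h=cv2.cvtColor(I,cv2.COLOR_BGR2HSV);m=np.zeros(I.shape[:2],np.uint8)
    cv2.polylines(m,[np.int32(poly[n]*16)],False,255,9,shift=4)
    m&=cv2.inRange(h,(0,0,95),(180,65,225))
    v,u=np.nonzero(m);uv=np.c_[u,v].astype(float)
    if n=="top": k=~((u>318)&(u<352)&(v<163.5)|(u>378)&(u<398)&(v>184))
    else: k=~((u>265)&(u<292))
    pts[n]=cast(n,uv[k],.16)[:,:2]; print(n,len(pts[n]))
ss=np.linspace(-.07,.255,651)
def fit(P,p0):
    def r(p):
        w=world(p,ss);D=P[:,None]-w[None,:,:2];i=(D**2).sum(2).argmin(1)
        d=D[np.arange(len(P)),i];return -np.sin(w[i,2])*d[:,0]+np.cos(w[i,2])*d[:,1]
    q=least_squares(r,p0,loss='soft_l1',f_scale=.003);return q.x,np.std(r(q.x))
st=cast("top",np.array([[460/4.8+285,268/4.8+145]]),.008)[0]
stS=cast("scene",np.array([[272/5+225,452/5+180]]),.008)[0]
print("stand disc",st,stS)
p0=[*st[:2],.8]
for k,P in(("top",pts["top"]),("scene",pts["scene"]),("both",np.r_[pts["top"],pts["scene"]])):
    p,s=fit(P,p0);print(k,p.round(4),s.round(4))
    if k!="both":
        # orange/red blobs
        I=T if k=="top" else S
    print(" start",world(p,0).round(4)," end",world(p,.238).round(4))
np.save("p.npy",p)
for n,I,c in(("top",T,(390,192)),("scene",S,(274,228))):
    h=cv2.cvtColor(I,cv2.COLOR_BGR2HSV);m=cv2.inRange(h,(5,160,120),(16,255,255))
    c_,l,stt,cen=cv2.connectedComponentsWithStats(m)
    for i in range(1,c_):
        if stt[i,4]>15:print(n,stt[i],cen[i].round(2),cast(n,cen[i],.205)[0].round(4))
    r=cv2.inRange(h,(0,180,80),(4,255,255))|cv2.inRange(h,(174,180,80),(180,255,255));v,u=np.nonzero(r)
    print(n,"red",len(u),np.mean(u),np.mean(v),cast(n,[u.mean(),v.mean()],.16)[0])
    print("proj fin mid s=0",proj(n,[*world(p,0)[0,:2],.192]))
E
```

```text
top 411
scene 289
stand disc [ 0.51803808 -0.10340203  0.008     ] [ 0.52301362 -0.11232223  0.008     ]
top [ 0.5194 -0.1067  0.6396] 0.004
 start [[ 0.5194 -0.1067  0.6396]]  end [[0.5855 0.1006 1.9396]]
scene [ 0.5165 -0.1086  0.6347] 0.0044
 start [[ 0.5165 -0.1086  0.6347]]  end [[0.5837 0.0984 1.9347]]
both [ 0.5183 -0.1074  0.6377] 0.0043
 start [[ 0.5183 -0.1074  0.6377]]  end [[0.5848 0.0998 1.9377]]
top [415 153  14  10  79] [421.16 157.04] [ 0.6058 -0.1854  0.205 ]
top [388 186  10  11  64] [392.44 191.34] [ 0.5175 -0.107   0.205 ]
top [431 194  12  14 110] [436.25 200.75] [ 0.4907 -0.2187  0.205 ]
top red 23 305.2608695652174 172.17391304347825 [0.58079729 0.11681592 0.16      ]
proj fin mid s=0 [[391.78728851 191.78908639]]
scene [269 221  11  12 107] [273.72 226.36] [ 0.5243 -0.119   0.205 ]
scene [234 273  11   8  52] [238.69 276.33] [ 0.5748 -0.3075  0.205 ]
scene [277 285   8  17  62] [280.48 291.94] [ 0.6918 -0.2793  0.205 ]
scene red 29 338.9310344827586 200.75862068965517 [0.57544342 0.11908395 0.16      ]
proj fin mid s=0 [[275.19344174 226.40825251]]
```

Emit:
{"method": "jog_arm", "body": {
  "rows": [
    [[-0.0275,0.0209,-0.001,0],[-0.0275,0.0209,-0.001,0],[-0.0275,0.0209,-0.001,0],[-0.0275,0.0209,-0.001,0],[-0.0275,0.0209,-0.001,0],[-0.0275,0.0209,-0.001,0],[-0.0275,0.0209,-0.001,0],[-0.0275,0.0209,-0.001,0],[-0.0275,0.0209,-0.001,0],[-0.0275,0.0209,-0.001,0],[-0.0275,0.0209,-0.001,0],[-0.0275,0.0209,-0.001,0],[-0.0275,0.0209,-0.001,0],[-0.0275,0.0209,-0.001,0],[-0.0275,0.0209,-0.001,0],[-0.0275,0.0209,-0.001,0],[0,0,0,-0.132],[0,0,0,-0.132],[0,0,0,0],[0,0,0,0]]
  ]
}}

```text
time_s: 2.6
tcp_pos: [0.5156, -0.1099, 0.308]
ee_rot: [[-0.805, -0.594, -0.0], [-0.594, 0.805, 0.0], [0.0, 0.0, -1.0]]
wrist_force: [-0.2, -0.3, 0.5]
gripper_width: 1.001
gripper_force: 0.0
```

Emit:
{"method": "jog_arm", "body": {
  "rows": [
    [[0,0,0.0102,0],[0,0,0.0102,0],[0,0,0.0102,0],[0,0,0.0102,0],[0,0,0.0102,0],[0,0,0.01,0],[0,0,0,0],[0,0,0,0]]
  ],
  "claw": 0.5
}}

```text
time_s: 3.6
tcp_pos: [0.516, -0.1099, 0.2475]
ee_rot: [[-0.803, -0.596, 0.001], [-0.596, 0.803, -0.0], [-0.0, -0.001, -1.0]]
wrist_force: [0.4, -0.2, 0.3]
gripper_width: 0.499
gripper_force: 0.0
```

```bash
python3 - <<'E'
from h import *
from station import capture,sense
s=capture("scene");t=capture("top")
a=cv2.resize(s[190:290,215:345],(780,600),interpolation=cv2.INTER_CUBIC)
cv2.imwrite("pics/g1.png",a[...,::-1]);print(sense()['wrist_force'],sense()['tcp_pos'])
E
```

```text
[0.07931692 0.80792997 1.00730421] [ 0.51604846 -0.10982824  0.24775033]
```

View pics/g1.png

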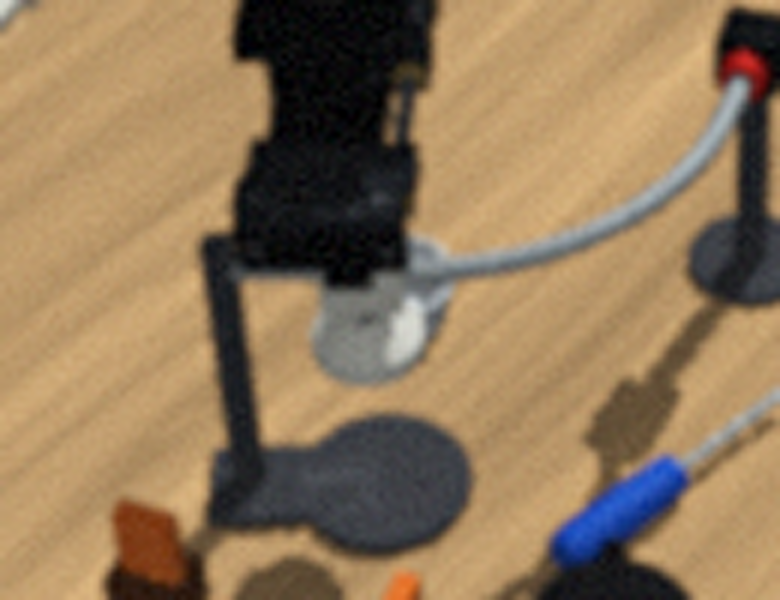

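The gripper straddles the fin, with the near finger at crop (350,270) over the block face, which spans about 320–410. Now I'll close gently.

Emit:
{"method": "jog_arm", "body": {
  "rows": [
    [[0,0,0,0],[0,0,0,0],[0,0,0,0],[0,0,0,0]]
  ],
  "claw": 0.2
}}

```text
time_s: 4.2
tcp_pos: [0.5158, -0.1099, 0.2473]
ee_rot: [[-0.803, -0.595, 0.0], [-0.595, 0.803, 0.0], [-0.0, -0.0, -1.0]]
wrist_force: [0.0, -0.1, 0.3]
gripper_width: 0.215
gripper_force: 0.0
```

Emit:
{"method": "jog_arm", "body": {
  "rows": [
    [[0,0,0,0],[0,0,0,0],[0,0,0,0],[0,0,0,0]]
  ],
  "claw": 0.15
}}

```text
time_s: 4.7
tcp_pos: [0.5157, -0.1098, 0.2472]
ee_rot: [[-0.803, -0.595, -0.0], [-0.595, 0.803, 0.0], [0.0, 0.0, -1.0]]
wrist_force: [-0.7, 0.6, -0.6]
gripper_width: 0.151
gripper_force: 0.5
```

Fine: contact with about 0.9 N sideways. Now grip, then lift 2.5 mm so the bore is centred on the rod.

Emit:
{"method": "jog_arm", "body": {
  "rows": [
    [[0,0,0,0],[0,0,0,0],[0,0,0,0],[0,0,0,0]]
  ],
  "claw": 0.0
}}

```text
time_s: 5.2
tcp_pos: [0.5157, -0.1098, 0.2472]
ee_rot: [[-0.803, -0.595, -0.0], [-0.595, 0.803, 0.0], [-0.0, 0.0, -1.0]]
wrist_force: [-0.3, 1.2, -0.0]
gripper_width: 0.134
gripper_force: 30.0
```

Emit:
{"method": "jog_arm", "body": {
  "rows": [
    [[0,0,-0.0012,0],[0,0,-0.0013,0],[0,0,0,0],[0,0,0,0]]
  ]
}}

```text
time_s: 5.7
tcp_pos: [0.5157, -0.1098, 0.2497]
ee_rot: [[-0.803, -0.595, -0.0], [-0.595, 0.803, 0.0], [0.0, 0.0, -1.0]]
wrist_force: [-0.5, 0.3, -2.1]
gripper_width: 0.137
gripper_force: 30.0
```

```bash
cat >> h.py <<'E'
def state(p):
    from station import sense,capture
    L=[]
    for _ in range(4):
        s=sense();L.append(np.r_[s['tcp_pos'],s['wrist_force'],np.arctan2(-s['ee_rot'][1,0],-s['ee_rot'][0,0])]);capture("top")
    m=np.mean(L,0);g=np.linspace(-.05,.28,3301);w=world(p,g);i=((w[:,:2]-m[:2])**2).sum(1).argmin()
    a=w[i,2];t=np.array([np.cos(a),np.sin(a)]);n=np.array([-t[1],t[0]])
    print("s %.4f lat %.4f yawerr %.3f z %.4f | Ft %.2f Fn %.2f Fz %.2f | w %.3f f %.1f t %.2f Mz %.2f"%(g[i],(m[:2]-w[i,:2])@n,m[6]-a,m[2],m[3:5]@t,m[3:5]@n,m[5],s['gripper_width'],s['gripper_force'],s['time_s'],s['moment'][2]))
E
python3 -c "
from h import *
state(np.load('p.npy'))"
```

```text
s -0.0035 lat -0.0004 yawerr 0.000 z 0.2497 | Ft 0.16 Fn 0.12 Fz -1.39 | w 0.134 f 30.0 t 5.85 Mz -0.01
```

Lifted free of the rod: Fz is about −1.4 N, which is the carriage's weight, with no side force. Now I'll feel the sideways play.

Emit:
{"method": "jog_arm", "body": {
  "rows": [
    [[0,0.0007,0,0],[0,0.0008,0,0],[0,0,0,0],[0,0,0,0]]
  ]
}}

```text
time_s: 6.4
tcp_pos: [0.5149, -0.1086, 0.2498]
ee_rot: [[-0.803, -0.595, 0.0], [-0.595, 0.803, -0.0], [-0.0, -0.0, -1.0]]
wrist_force: [0.4, -0.4, -1.1]
gripper_width: 0.135
gripper_force: 30.0
```

Emit:
{"method": "jog_arm", "body": {
  "rows": [
    [[0,0.0005,0,0],[0,0,0,0]]
  ]
}}

```text
time_s: 6.65
tcp_pos: [0.5145, -0.1082, 0.2497]
ee_rot: [[-0.803, -0.595, 0.0], [-0.595, 0.803, 0.0], [-0.0, 0.0, -1.0]]
wrist_force: [-0.1, 0.6, -1.3]
gripper_width: 0.139
gripper_force: 30.0
```

Emit:
{"method": "jog_arm", "body": {
  "rows": [
    [[0,0.0005,0,0],[0,0,0,0]]
  ]
}}

```text
time_s: 6.9
tcp_pos: [0.5142, -0.1078, 0.2498]
ee_rot: [[-0.803, -0.595, 0.0], [-0.595, 0.803, 0.0], [-0.0, -0.0, -1.0]]
wrist_force: [0.8, -0.1, -1.4]
gripper_width: 0.138
gripper_force: 30.0
```

Emit:
{"method": "jog_arm", "body": {
  "rows": [
    [[0,0.0005,0,0],[0,0,0,0]]
  ]
}}

```text
time_s: 7.15
tcp_pos: [0.514, -0.1074, 0.2498]
ee_rot: [[-0.803, -0.595, 0.0], [-0.595, 0.803, -0.0], [-0.0, -0.0, -1.0]]
wrist_force: [-0.8, 0.2, -0.6]
gripper_width: 0.136
gripper_force: 30.0
```

Emit:
{"method": "jog_arm", "body": {
  "rows": [
    [[0,0.0004,0,0],[0,0,0,0]]
  ]
}}

```text
time_s: 7.4
tcp_pos: [0.5139, -0.1073, 0.2498]
ee_rot: [[-0.803, -0.595, 0.0], [-0.595, 0.803, -0.0], [-0.0, -0.001, -1.0]]
wrist_force: [0.7, -1.3, -1.4]
gripper_width: 0.137
gripper_force: 30.0
```

```bash
python3 -c "
from h import *
state(np.load('p.npy'))"
```

```text
s -0.0034 lat 0.0027 yawerr 0.000 z 0.2498 | Ft -0.36 Fn -1.51 Fz -1.92 | w 0.135 f 30.0 t 7.55 Mz 0.06
```

Contact on the left at lat +2.6 mm with Fn −1.5 N, so the bore centre is within about 0.2 mm of the fitted rail. Now a planner that turns the rail path into rounded tool-frame rows.

```bash
cat >> h.py <<'E'
def ideal(p,s,c=0.):   # carriage centre/yaw averaged over its 40 mm length, c = sideways correction
    w=world(p,s+np.linspace(-.02,.02,41)).mean(0)
    return np.array([w[0]-c*np.sin(w[2]),w[1]+c*np.cos(w[2]),w[2]])
def plan(p,s0,s1,n,c=0.):
    from station import sense
    S=sense();x=np.r_[S['tcp_pos'][:2],np.arctan2(-S['ee_rot'][1,0],-S['ee_rot'][0,0])];R=[]
    for s in np.linspace(s0,s1,n+1)[1:]:
        q=ideal(p,s,c);d=q[:2]-x[:2];a=x[2]
        dx=round(-(d@[np.cos(a),np.sin(a)]),4);dy=round(d@[-np.sin(a),np.cos(a)],4);r=round(x[2]-q[2],3)
        x=x+[-dx*np.cos(a)-dy*np.sin(a),-dx*np.sin(a)+dy*np.cos(a),-r];R.append([float(dx),float(dy),0,float(r)])
    print([R])
E
python3 -c "
from h import *
plan(np.load('p.npy'),-.0034,-.0034,1,.0002)
plan(np.load('p.npy'),-.0034,.0606,16,.0002)"
```

```text
[[[-0.0, -0.0025, 0, 0.0]]]
[[[-0.004, -0.0025, 0, 0.0], [-0.004, -0.0, 0, -0.002], [-0.004, -0.0, 0, -0.004], [-0.004, -0.0, 0, -0.007], [-0.004, -0.0, 0, -0.009], [-0.004, 0.0, 0, -0.012], [-0.004, 0.0, 0, -0.014], [-0.004, 0.0001, 0, -0.016], [-0.004, 0.0, 0, -0.019], [-0.004, 0.0001, 0, -0.022], [-0.0039, 0.0, 0, -0.024], [-0.004, 0.0001, 0, -0.025], [-0.004, -0.0, 0, -0.025], [-0.004, 0.0, 0, -0.025], [-0.004, 0.0001, 0, -0.025], [-0.004, 0.0, 0, -0.025]]]
```

Emit:
{"method": "jog_arm", "body": {
  "rows": [
    [[0,-0.0012,0,0],[0,-0.0013,0,0],[-0.004,0,0,0],[-0.004,0,0,-0.002],[-0.004,0,0,-0.004],[-0.004,0,0,-0.007],[-0.004,0,0,-0.009],[-0.004,0,0,-0.012],[-0.004,0,0,-0.014],[-0.004,0.0001,0,-0.016],[-0.004,0,0,-0.019],[0,0,0,0]]
  ]
}}

```text
time_s: 9.1
tcp_pos: [0.5438, -0.0868, 0.2497]
ee_rot: [[-0.751, -0.66, 0.0], [-0.66, 0.751, -0.0], [-0.0, -0.0, -1.0]]
wrist_force: [-0.2, -0.2, -2.4]
gripper_width: 0.136
gripper_force: 30.0
```

```bash
python3 -c "
from h import *
p=np.load('p.npy');state(p);plan(p,.0326,.0926,15,.0002)"
```

```text
s 0.0327 lat 0.0009 yawerr 0.004 z 0.2497 | Ft -0.01 Fn 0.09 Fz -1.43 | w 0.135 f 30.0 t 9.25 Mz 0.06
[[[-0.0041, -0.0002, 0, -0.022], [-0.004, 0.0, 0, -0.024], [-0.004, 0.0001, 0, -0.025], [-0.0039, 0.0, 0, -0.025], [-0.004, 0.0001, 0, -0.025], [-0.004, 0.0, 0, -0.025], [-0.004, 0.0001, 0, -0.025], [-0.004, 0.0, 0, -0.025], [-0.004, 0.0001, 0, -0.025], [-0.0039, 0.0, 0, -0.025], [-0.004, 0.0001, 0, -0.025], [-0.004, 0.0, 0, -0.025], [-0.004, 0.0001, 0, -0.025], [-0.004, 0.0, 0, -0.025], [-0.004, 0.0001, 0, -0.025]]]
```

Moving freely with no contact. I'll continue to s≈0.09.

Emit:
{"method": "jog_arm", "body": {
  "rows": [
    [[-0.004,-0.0002,0,-0.022],[-0.004,0,0,-0.024],[-0.004,0.0001,0,-0.025],[-0.004,0,0,-0.025],[-0.004,0.0001,0,-0.025],[-0.004,0,0,-0.025],[-0.004,0.0001,0,-0.025],[0,0,0,0]]
  ]
}}

```text
time_s: 10.3
tcp_pos: [0.5633, -0.0668, 0.2497]
ee_rot: [[-0.628, -0.779, -0.0], [-0.779, 0.628, 0.0], [0.0, 0.0, -1.0]]
wrist_force: [0.1, 0.3, -1.8]
gripper_width: 0.137
gripper_force: 30.0
```

Emit:
{"method": "jog_arm", "body": {
  "rows": [
    [[-0.004,0,0,-0.025],[-0.004,0.0001,0,-0.025],[-0.004,0,0,-0.025],[-0.004,0.0001,0,-0.025],[-0.004,0,0,-0.025],[-0.004,0.0001,0,-0.025],[-0.004,0,0,-0.025],[-0.004,0.0001,0,-0.025],[0,0,0,0]]
  ]
}}

```text
time_s: 11.42
tcp_pos: [0.5808, -0.04, 0.2497]
ee_rot: [[-0.46, -0.888, -0.0], [-0.888, 0.46, 0.0], [-0.0, 0.0, -1.0]]
wrist_force: [-0.8, -0.5, -0.9]
gripper_width: 0.137
gripper_force: 30.0
```

```bash
python3 -c "
from h import *
p=np.load('p.npy');state(p);plan(p,.0926,.1326,10,.0002)"
```

```text
s 0.0929 lat 0.0006 yawerr -0.001 z 0.2497 | Ft -0.14 Fn 0.41 Fz -1.01 | w 0.138 f 30.0 t 11.57 Mz -0.01
[[[-0.0039, 0.0001, 0, -0.025], [-0.004, 0.0, 0, -0.025], [-0.0039, 0.0001, 0, -0.025], [-0.004, 0.0, 0, -0.025], [-0.004, 0.0001, 0, -0.025], [-0.004, 0.0, 0, -0.025], [-0.004, 0.0001, 0, -0.025], [-0.004, 0.0, 0, -0.025], [-0.0039, 0.0001, 0, -0.025], [-0.004, 0.0, 0, -0.025]]]
```

Probe sideways here to refine the fit.

Emit:
{"method": "jog_arm", "body": {
  "rows": [
    [[0,0.0006,0,0],[0,0.0006,0,0],[0,0,0,0],[0,0,0,0]]
  ]
}}

```text
time_s: 12.12
tcp_pos: [0.5796, -0.0398, 0.2498]
ee_rot: [[-0.461, -0.887, 0.0], [-0.887, 0.461, 0.0], [-0.0, -0.0, -1.0]]
wrist_force: [-0.2, -0.6, -0.6]
gripper_width: 0.136
gripper_force: 30.0
```

```bash
python3 -c "
from h import *
p=np.load('p.npy');state(p)"
```

```text
s 0.0928 lat 0.0018 yawerr -0.001 z 0.2498 | Ft -0.20 Fn -0.07 Fz -1.26 | w 0.136 f 30.0 t 12.28 Mz 0.00
```

Emit:
{"method": "jog_arm", "body": {
  "rows": [
    [[0,0.0006,0,0],[0,0,0,0]]
  ]
}}

```text
time_s: 12.58
tcp_pos: [0.579, -0.0394, 0.2497]
ee_rot: [[-0.461, -0.887, -0.0], [-0.887, 0.461, 0.0], [-0.0, 0.0, -1.0]]
wrist_force: [-0.1, -0.0, -1.5]
gripper_width: 0.135
gripper_force: 30.0
```

```bash
python3 -c "
from h import *
p=np.load('p.npy');state(p)"
```

```text
s 0.0928 lat 0.0024 yawerr -0.001 z 0.2498 | Ft -0.17 Fn 0.15 Fz -1.22 | w 0.133 f 30.0 t 12.72 Mz -0.02
```

Emit:
{"method": "jog_arm", "body": {
  "rows": [
    [[0,0.0006,0,0],[0,0,0,0]]
  ]
}}

```text
time_s: 13.02
tcp_pos: [0.5787, -0.0392, 0.2498]
ee_rot: [[-0.461, -0.887, 0.001], [-0.887, 0.461, -0.0], [-0.0, -0.001, -1.0]]
wrist_force: [0.4, -0.3, -1.9]
gripper_width: 0.138
gripper_force: 30.0
```

```bash
python3 -c "
from h import *
p=np.load('p.npy');state(p)"
```

```text
s 0.0929 lat 0.0028 yawerr -0.001 z 0.2498 | Ft -0.09 Fn -1.40 Fz -1.95 | w 0.135 f 30.0 t 13.18 Mz -0.03
```

Emit:
{"method": "jog_arm", "body": {
  "rows": [
    [[0,0.0005,0,0],[0,0,0,0]]
  ]
}}

```text
time_s: 13.48
tcp_pos: [0.5786, -0.0392, 0.2498]
ee_rot: [[-0.461, -0.887, 0.001], [-0.887, 0.461, -0.0], [-0.0, -0.001, -1.0]]
wrist_force: [4.3, -3.0, -2.5]
gripper_width: 0.135
gripper_force: 30.0
```

```bash
python3 -c "
from h import *
p=np.load('p.npy');state(p)"
```

```text
s 0.0929 lat 0.0030 yawerr -0.001 z 0.2498 | Ft -0.75 Fn -4.80 Fz -3.09 | w 0.134 f 30.0 t 13.62 Mz -0.03
```

Contact on the inner side at lat ≈2.7 mm, against 2.5 expected, so the fit holds to 0.2 mm here too. Recentre and continue.

Emit:
{"method": "jog_arm", "body": {
  "rows": [
    [[0,-0.0014,0,0],[0,-0.0013,0,0],[-0.004,0.0001,0,-0.025],[-0.004,0,0,-0.025],[-0.004,0.0001,0,-0.025],[-0.004,0,0,-0.025],[-0.004,0.0001,0,-0.025],[-0.004,0,0,-0.025],[-0.004,0.0001,0,-0.025],[-0.004,0,0,-0.025],[-0.004,0.0001,0,-0.025],[-0.004,0,0,-0.025],[0,0,0,0]]
  ]
}}

```text
time_s: 15.3
tcp_pos: [0.5944, -0.0025, 0.2497]
ee_rot: [[-0.226, -0.974, -0.0], [-0.974, 0.226, -0.0], [0.0, 0.0, -1.0]]
wrist_force: [-0.3, 0.0, -0.9]
gripper_width: 0.135
gripper_force: 30.0
```

```bash
python3 -c "
from h import *
p=np.load('p.npy');state(p);plan(p,.1329,.2089,19,.0002)"
```

```text
s 0.1331 lat 0.0007 yawerr -0.003 z 0.2497 | Ft 0.14 Fn -0.23 Fz -1.03 | w 0.136 f 30.0 t 15.45 Mz 0.01
[[[-0.004, -0.0001, 0, -0.027], [-0.0039, 0.0001, 0, -0.025], [-0.004, 0.0, 0, -0.025], [-0.004, 0.0001, 0, -0.025], [-0.004, 0.0, 0, -0.025], [-0.004, 0.0001, 0, -0.025], [-0.004, 0.0, 0, -0.025], [-0.004, 0.0001, 0, -0.025], [-0.0039, 0.0, 0, -0.025], [-0.004, 0.0001, 0, -0.025], [-0.004, 0.0, 0, -0.025], [-0.004, 0.0001, 0, -0.025], [-0.004, 0.0, 0, -0.025], [-0.004, 0.0001, 0, -0.025], [-0.0039, 0.0, 0, -0.025], [-0.004, 0.0001, 0, -0.025], [-0.004, 0.0, 0, -0.025], [-0.004, 0.0001, 0, -0.025], [-0.004, 0.0, 0, -0.025]]]
```

Emit:
{"method": "jog_arm", "body": {
  "rows": [
    [[-0.004,0,0,-0.027],[-0.004,0.0001,0,-0.025],[-0.004,0,0,-0.025],[-0.004,0.0001,0,-0.025],[-0.004,0,0,-0.025],[-0.004,0.0001,0,-0.025],[-0.004,0,0,-0.025],[-0.004,0.0001,0,-0.025],[-0.004,0,0,-0.025],[0,0,0,0]]
  ]
}}

```text
time_s: 16.75
tcp_pos: [0.5985, 0.0332, 0.2498]
ee_rot: [[-0.001, -1.0, 0.0], [-1.0, 0.001, -0.0], [0.0, -0.0, -1.0]]
wrist_force: [-0.1, -0.8, -0.5]
gripper_width: 0.132
gripper_force: 30.0
```

```bash
python3 -c "
from h import *
p=np.load('p.npy');state(p);plan(p,.1691,.2251,14,.0002)"
```

```text
s 0.1693 lat 0.0006 yawerr -0.002 z 0.2498 | Ft -0.45 Fn -0.15 Fz -1.15 | w 0.135 f 30.0 t 16.90 Mz -0.02
[[[-0.004, 0.0, 0, -0.026], [-0.004, 0.0001, 0, -0.025], [-0.004, 0.0, 0, -0.025], [-0.004, 0.0001, 0, -0.025], [-0.0039, 0.0, 0, -0.025], [-0.004, 0.0001, 0, -0.025], [-0.004, 0.0, 0, -0.025], [-0.004, 0.0001, 0, -0.025], [-0.004, 0.0, 0, -0.025], [-0.004, 0.0001, 0, -0.025], [-0.0039, 0.0, 0, -0.023], [-0.004, 0.0001, 0, -0.02], [-0.004, 0.0, 0, -0.018], [-0.004, 0.0, 0, -0.015]]]
```

Emit:
{"method": "jog_arm", "body": {
  "rows": [
    [[-0.004,0,0,-0.026],[-0.004,0.0001,0,-0.025],[-0.004,0,0,-0.025],[-0.004,0.0001,0,-0.025],[-0.004,0,0,-0.025],[-0.004,0.0001,0,-0.025],[-0.004,0,0,-0.025],[-0.004,0.0001,0,-0.025],[-0.004,0,0,-0.025],[-0.004,0.0001,0,-0.025],[-0.004,0,0,-0.023],[-0.004,0.0001,0,-0.02],[0,0,0,0]]
  ]
}}

```text
time_s: 18.58
tcp_pos: [0.5913, 0.0805, 0.2498]
ee_rot: [[0.288, -0.957, 0.0], [-0.957, -0.288, 0.0], [-0.0, -0.0, -1.0]]
wrist_force: [-0.3, -0.5, -1.1]
gripper_width: 0.132
gripper_force: 30.0
```

```bash
python3 -c "
from h import *
p=np.load('p.npy');state(p);plan(p,.2173,.2413,12,.0002)"
```

```text
s 0.2175 lat 0.0006 yawerr -0.009 z 0.2498 | Ft -0.21 Fn 0.04 Fz -1.12 | w 0.136 f 30.0 t 18.73 Mz -0.01
[[[-0.002, 0.0, 0, -0.01], [-0.002, 0.0, 0, -0.009], [-0.002, 0.0, 0, -0.008], [-0.002, 0.0, 0, -0.007], [-0.002, 0.0001, 0, -0.007], [-0.002, -0.0, 0, -0.006], [-0.002, -0.0, 0, -0.005], [-0.002, -0.0, 0, -0.005], [-0.002, -0.0, 0, -0.005], [-0.002, -0.0, 0, -0.003], [-0.002, -0.0, 0, -0.004], [-0.002, -0.0, 0, -0.002]]]
```

Emit:
{"method": "jog_arm", "body": {
  "rows": [
    [[-0.002,0,0,-0.01],[-0.002,0,0,-0.009],[-0.002,0,0,-0.008],[0,0,0,0]]
  ]
}}

```text
time_s: 19.27
tcp_pos: [0.5895, 0.0861, 0.2498]
ee_rot: [[0.314, -0.949, 0.0], [-0.949, -0.314, 0.0], [-0.0, -0.0, -1.0]]
wrist_force: [0.3, -0.3, -1.2]
gripper_width: 0.134
gripper_force: 30.0
```

Emit:
{"method": "jog_arm", "body": {
  "rows": [
    [[-0.002,0,0,-0.007],[-0.002,0.0001,0,-0.007],[-0.002,0,0,-0.006],[0,0,0,0]]
  ]
}}

```text
time_s: 19.77
tcp_pos: [0.588, 0.0908, 0.2499]
ee_rot: [[0.333, -0.943, 0.001], [-0.943, -0.333, -0.002], [0.002, -0.0, -1.0]]
wrist_force: [2.1, -3.9, -2.2]
gripper_width: 0.138
gripper_force: 30.0
```

```bash
python3 -c "
from h import *
p=np.load('p.npy');state(p);plan(p,.2295,.2415,12,.0002)"
```

```text
s 0.2285 lat 0.0003 yawerr -0.028 z 0.2499 | Ft -4.89 Fn -0.85 Fz -2.06 | w 0.134 f 30.0 t 19.93 Mz 0.00
[[[-0.002, 0.0001, 0, -0.003], [-0.001, 0.0, 0, -0.003], [-0.001, 0.0, 0, -0.002], [-0.001, 0.0, 0, -0.003], [-0.001, 0.0, 0, -0.002], [-0.001, 0.0, 0, -0.002], [-0.001, 0.0, 0, -0.002], [-0.001, 0.0001, 0, -0.002], [-0.001, -0.0, 0, -0.001], [-0.001, -0.0, 0, -0.002], [-0.001, -0.0, 0, -0.001], [-0.001, -0.0, 0, -0.001]]]
```

Sleeve contact at s≈0.228, as expected, with a push of about 5 N. Now slow pushing, turning through the last of the bend.

Emit:
{"method": "jog_arm", "body": {
  "rows": [
    [[-0.001,0.0001,0,-0.005],[-0.001,0,0,-0.004],[-0.001,0,0,-0.003],[-0.001,0,0,-0.003],[-0.001,0.0001,0,-0.002],[0,0,0,0]]
  ]
}}

```text
time_s: 20.72
tcp_pos: [0.5864, 0.0957, 0.2499]
ee_rot: [[0.349, -0.937, 0.002], [-0.937, -0.349, -0.001], [0.001, -0.001, -1.0]]
wrist_force: [3.9, -3.9, -3.4]
gripper_width: 0.136
gripper_force: 30.0
```

```bash
python3 -c "
from h import *
p=np.load('p.npy');state(p);plan(p,.2340,.2400,6,.0002)"
```

```text
s 0.2336 lat 0.0000 yawerr -0.011 z 0.2499 | Ft -4.99 Fn -1.64 Fz -2.75 | w 0.132 f 30.0 t 20.88 Mz -0.00
[[[-0.0014, 0.0003, 0, 0.003], [-0.001, -0.0, 0, -0.002], [-0.001, -0.0, 0, -0.002], [-0.001, -0.0, 0, -0.002], [-0.001, -0.0, 0, -0.001], [-0.001, -0.0, 0, -0.001]]]
```

Emit:
{"method": "jog_arm", "body": {
  "rows": [
    [[-0.001,-0.0002,0,-0.002],[-0.001,-0.0002,0,-0.002],[-0.001,0,0,-0.002],[0,0,0,0]]
  ]
}}

```text
time_s: 21.42
tcp_pos: [0.5855, 0.0985, 0.2499]
ee_rot: [[0.354, -0.935, 0.001], [-0.935, -0.354, -0.001], [0.001, -0.001, -1.0]]
wrist_force: [3.2, -4.7, -2.2]
gripper_width: 0.132
gripper_force: 30.0
```

```bash
python3 -c "
from h import *
p=np.load('p.npy');state(p)"
```

```text
s 0.2366 lat -0.0002 yawerr -0.005 z 0.2499 | Ft -4.89 Fn -0.83 Fz -2.40 | w 0.134 f 30.0 t 21.57 Mz -0.03
```

Emit:
{"method": "jog_arm", "body": {
  "rows": [
    [[-0.0007,0,0,-0.001],[0,0,0,0]]
  ]
}}

```text
time_s: 21.88
tcp_pos: [0.5854, 0.0989, 0.2499]
ee_rot: [[0.355, -0.935, 0.001], [-0.935, -0.355, -0.002], [0.002, -0.001, -1.0]]
wrist_force: [3.8, -5.1, -3.4]
gripper_width: 0.135
gripper_force: 30.0
```

```bash
python3 -c "
from h import *
p=np.load('p.npy');state(p)"
```

```text
s 0.2370 lat -0.0002 yawerr -0.004 z 0.2499 | Ft -6.36 Fn -1.04 Fz -2.70 | w 0.137 f 30.0 t 22.02 Mz -0.01
```

Emit:
{"method": "jog_arm", "body": {
  "rows": [
    [[-0.0005,0,0,0],[0,0,0,0],[0,0,0,0]]
  ]
}}

```text
time_s: 22.45
tcp_pos: [0.5854, 0.099, 0.2499]
ee_rot: [[0.355, -0.935, 0.001], [-0.935, -0.355, -0.002], [0.003, -0.001, -1.0]]
wrist_force: [4.3, -7.0, -2.4]
gripper_width: 0.135
gripper_force: 30.0
```

```bash
python3 -c "
from h import *
p=np.load('p.npy');state(p)"
```

```text
s 0.2371 lat -0.0002 yawerr -0.004 z 0.2499 | Ft -7.76 Fn -1.44 Fz -2.67 | w 0.134 f 30.0 t 22.60 Mz -0.02
```

Emit:
{"method": "jog_arm", "body": {
  "rows": [
    [[-0.0005,0,0,0],[0,0,0,0],[0,0,0,0]]
  ]
}}

```text
time_s: 23.02
tcp_pos: [0.5853, 0.0991, 0.25]
ee_rot: [[0.355, -0.935, 0.002], [-0.935, -0.355, -0.003], [0.003, -0.0, -1.0]]
wrist_force: [5.4, -7.8, -2.5]
gripper_width: 0.138
gripper_force: 30.0
```

```bash
python3 -c "
from h import *
p=np.load('p.npy');state(p)"
```

```text
s 0.2372 lat -0.0002 yawerr -0.004 z 0.2500 | Ft -8.88 Fn -2.00 Fz -2.70 | w 0.135 f 30.0 t 23.18 Mz -0.03
```

The force rises to 8.9 N while the position holds at s≈0.237, which is the hard stop after about 10 mm of travel. I'll back off the push and check visually.

Emit:
{"method": "jog_arm", "body": {
  "rows": [
    [[0.001,0,0,0],[0.0005,0,0,0],[0,0,0,0],[0,0,0,0]]
  ]
}}

```text
time_s: 23.72
tcp_pos: [0.5854, 0.0988, 0.2499]
ee_rot: [[0.355, -0.935, 0.001], [-0.935, -0.355, -0.001], [0.001, -0.001, -1.0]]
wrist_force: [3.0, -5.8, -2.9]
gripper_width: 0.136
gripper_force: 30.0
```

```bash
python3 -c "
from h import *
from station import capture
p=np.load('p.npy');state(p)
s=capture('scene')[160:260,280:410];t=capture('top')[140:220,270:370]
cv2.imwrite('pics/f1.png',np.hstack([cv2.resize(s,(440,338),interpolation=2),cv2.resize(t,(355,338),interpolation=2)])[...,::-1])
"
```

```text
s 0.2369 lat -0.0002 yawerr -0.004 z 0.2499 | Ft -6.20 Fn -1.42 Fz -2.68 | w 0.134 f 30.0 t 23.88 Mz 0.06
```

View pics/f1.png

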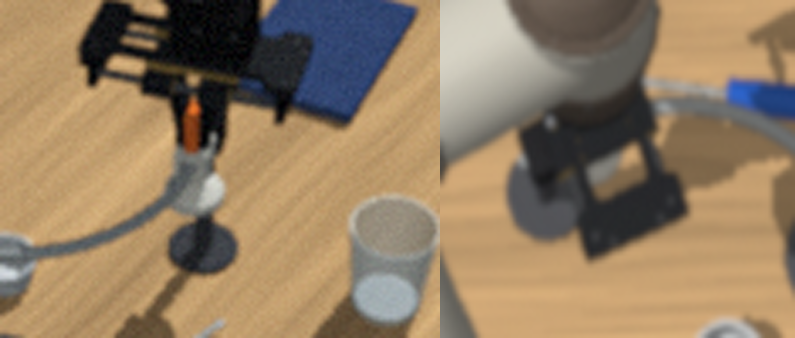

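The gripper hides the sleeve in both views, with the fin at (192,125) in the left half. The force says it is home. Next I'll unload the push, lower the carriage to hang, and release.

Emit:
{"method": "jog_arm", "body": {
  "rows": [
    [[0.001,-0.0003,0,0],[0.0008,-0.0003,0,0],[0,0,0,0],[0,0,0,0]]
  ]
}}

```text
time_s: 24.52
tcp_pos: [0.5859, 0.0983, 0.2497]
ee_rot: [[0.355, -0.935, -0.0], [-0.935, -0.355, 0.0], [-0.001, 0.0, -1.0]]
wrist_force: [-0.0, -0.1, -0.9]
gripper_width: 0.137
gripper_force: 30.0
```

```bash
python3 -c "
from h import *
p=np.load('p.npy');state(p)"
```

```text
s 0.2361 lat -0.0005 yawerr -0.004 z 0.2497 | Ft 0.16 Fn -0.34 Fz -0.89 | w 0.138 f 30.0 t 24.68 Mz 0.03
```

Emit:
{"method": "jog_arm", "body": {
  "rows": [
    [[0,0,0.0008,0],[0,0,0.0008,0],[0,0,0.0008,0],[0,0,0,0],[0,0,0,0]]
  ]
}}

```text
time_s: 25.35
tcp_pos: [0.5861, 0.0979, 0.2473]
ee_rot: [[0.355, -0.935, -0.0], [-0.935, -0.355, -0.0], [-0.0, 0.0, -1.0]]
wrist_force: [0.2, 0.3, -2.4]
gripper_width: 0.138
gripper_force: 30.0
```

```bash
python3 -c "
from h import *
p=np.load('p.npy');state(p)"
```

```text
s 0.2358 lat -0.0005 yawerr -0.004 z 0.2473 | Ft -0.02 Fn -0.17 Fz -1.33 | w 0.135 f 30.0 t 25.50 Mz -0.05
```

Emit:
{"method": "jog_arm", "body": {
  "rows": [
    [[0,0,0.0002,0],[0,0,0,0]]
  ]
}}

```text
time_s: 25.8
tcp_pos: [0.5862, 0.0979, 0.2473]
ee_rot: [[0.355, -0.935, 0.0], [-0.935, -0.355, 0.0], [0.0, -0.0, -1.0]]
wrist_force: [0.4, -0.4, -0.3]
gripper_width: 0.136
gripper_force: 30.0
```

Emit:
{"method": "jog_arm", "body": {
  "rows": [
    [[0,0,0,0],[0,0,0,0],[0,0,0,0],[0,0,0,0]]
  ],
  "claw": 0.5
}}

```text
time_s: 26.3
tcp_pos: [0.5862, 0.0979, 0.2472]
ee_rot: [[0.355, -0.935, 0.0], [-0.935, -0.355, 0.0], [0.0, -0.0, -1.0]]
wrist_force: [0.9, -0.1, 0.1]
gripper_width: 0.467
gripper_force: 0.0
```

Emit:
{"method": "jog_arm", "body": {
  "rows": [
    [[0,0,-0.005,0],[0,0,-0.01,0],[0,0,-0.015,0],[0,0,-0.02,0],[0,0,-0.02,0],[0,0,-0.02,0],[0,0,-0.02,0],[0.03,0,0,0],[0.03,0,0,0],[0.03,0,0,0],[0.03,0,0,0],[0.03,0,0,0],[0.03,0,0,0],[0.03,0,0,0],[0.03,0,0,0],[0,0,0,0],[0,0,0,0]]
  ]
}}

```text
time_s: 28.42
tcp_pos: [0.6712, -0.1263, 0.3578]
ee_rot: [[0.355, -0.935, 0.001], [-0.935, -0.355, 0.0], [0.0, -0.001, -1.0]]
wrist_force: [-0.1, 0.2, 0.4]
gripper_width: 0.5
gripper_force: 0.0
```

```bash
python3 -c "
from h import *
from station import capture
p=np.load('p.npy')
S=capture('scene');T=capture('top')
for n,I in(('scene',S),('top',T)):
    h=cv2.cvtColor(I,cv2.COLOR_RGB2HSV)
    r=cv2.inRange(h,(0,180,80),(4,255,255))|cv2.inRange(h,(174,180,80),(180,255,255));v,u=np.nonzero(r);print(n,len(u),u,v)
    w=world(p,.2365)[0];print(proj(n,[[*w[:2],.192],[*world(p,.2585)[0,:2],.16]]))
s=S[160:260,280:410];t=T[140:220,270:370]
cv2.imwrite('pics/f2.png',np.hstack([cv2.resize(s,(440,338),interpolation=2),cv2.resize(t,(355,338),interpolation=2)])[...,::-1])
"
```

```text
scene 0 [] []
[[337.62712766 197.86096512]
 [339.42620542 201.06437357]]
top 0 [] []
[[311.96807121 167.99627673]
 [304.50737742 173.40841171]]
```

View pics/f2.png

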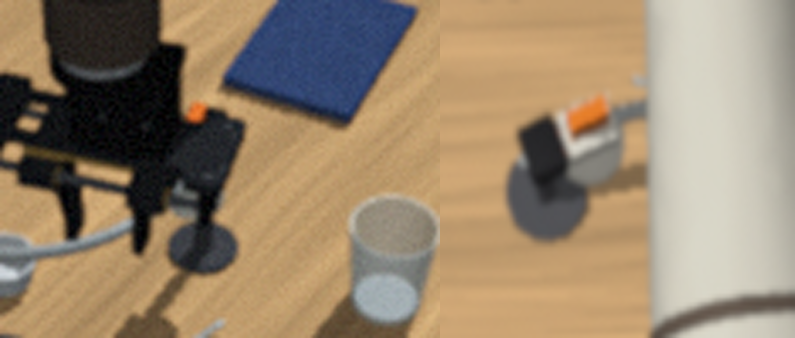

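The top view shows the white block at (585,140) sitting right against the black dock at (543,150), with no red visible. The gripper is well clear.

```bash
python3 -c "
from station import *
print(finish_job())"
```

```text
the job is handed in; nothing more can be done
None
```

The lamp carriage now hangs at the far end of the rail, the red sleeve is pushed home against its stop in the black dock, the gripper has let go and is clear, and the job is handed in after about 28 s.

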